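# Hang the sauce ladle on the swing-arm stand

## Task

Swing the stand's hook arm fully out to its stop, then pick up the green-gripped ladle by its grip and hang it by the hook on its back over that arm, between post and green end cap. It hangs off-centre: with the hook resting on the arm, first ease it over to the lean at which it balances, then let go slowly, so that it does not swing when freed and is left hanging still with the arm still out. Leave the orange ladle and everything else on the counter alone.

Things in the scene. Friction and masses are not known exactly. Their poses are not given: they have to be found in the camera images.
- green_ladle_grip (a point): Centre of the bright green plastic grip, 18 (x) x 20 (y) x 70 (z) mm, atop the handle of the ladle to hang: 195 mm above its flat underside, top at 230 mm. z points up the handle, +x to the bowl's side, -x to the hook on the handle's back. Pinch it along y from above, near its centre: the hook below it must stay free (fingertips at most 25 mm below the grip's centre).
- green_ladle_seat (a point): Where the bar's centre line lies when seated under the hook's peak: 20.5 mm behind (-x) and 45 mm below the grip centre; the bar runs along this point's y, either way round. The centre of mass is about 42 mm ahead (+x) of and 98 mm below it: let go, the ladle balances about 23 degrees off upright, its bowl swung under the bar (+x side dips).
- green_ladle: The green-gripped ladle, about 0.27 kg, standing on its flat-bottomed steel bowl (76 mm across, 36 mm high). Origin at the centre of the bowl's underside; z up the handle, a steel strip 14 (y) x 5 (x) mm at x = -38 mm. Hook: same strip, an inverted V with a lip, open downwards, behind (-x) the handle; peak at x = -59, z = 163 mm; lip at x = -78, down to z = 116 mm; 34 mm clear to the handle.
- orange_ladle: An identical ladle with an orange grip, to be left standing where it is; origin at the centre of its bowl's underside, same axes.
- stand: Fixed stand: dark steel base plate 120 x 120 x 12 mm, upright post 18 mm thick; origin under the base's centre. It carries the hook arm on top of the post (nothing is higher than 226 mm, or 233 mm at the arm's end cap).
- stand_pivot (a point): On the arm's vertical hinge axis at the height of the bar's centre line, 215 mm above the counter; axes as the stand's.
- hook_arm (a joint): Swing of the hook arm about the post, rad: 0 parked (arm points along the stand's +y), 1.571 fully out against its stop (arm points along the stand's -x, towards the robot); it turns anticlockwise from above and stays where it is left (friction about 0.15 N m).
- bar_spot (a point): Point on the bar's centre line 85 mm from the hinge axis, moving with the arm; y points outwards along the bar, z up. Hang the ladle about here. The aluminium bar, 12 mm in diameter, is free from 14 to 142 mm from the hinge axis and ends at 150 mm in an upright green cap, 16 mm across, reaching 18 mm above the bar's centre line.
- mixing_bowl: White mixing bowl, 240 mm across and 120 mm high, a bystander; origin under its centre.
- brush: Pastry brush lying on the counter, a bystander.
- spice_jar: Jar with red cap, 64 mm across and 90 mm high, a bystander; origin under its centre.
Mind the look-alikes: they are no part of the job. Leave any yellow look-alike of the green_ladle alone.

How it is judged:
By the outcome, as a careful person would: the job done as asked, in the order asked, and still so for the second after the job is handed in, with the robot touching nothing.
It also fails if it takes over 69 s, if anything falls off the work surface, if the arm or the gripper's body presses on something with over 40 N, if the wrist force passes 120 N, or if a joint passes its speed limit or range.

## Robot

A 6-joint arm with a two-finger parallel gripper is mounted at the origin on the work surface. World frame = base frame: x ahead of the robot, y to its left, z up, the work surface at z = 0. Lengths are in m, angles in rad, forces in N, time in s.
With the tool pointing down it reaches from about 0.35 to 0.8 m from the base axis. Payload 7.3 kg.
Tool frame: the origin (TCP) lies midway between the tips of the shut fingers; the grasp point (between the pads) lies 19 mm behind it; z points along the fingers, x is the direction in which the jaws open and shut, and the axes are right-handed (so a half turn about z gives the same grasp; the last joint's range is limited). The gripper opens to 85 mm and grips with 20 to 120 N. Pads are 22 mm wide; open, the fingers measure 114 mm over their backs; the gripper's body (76 mm by 85 mm) begins 54 mm behind the grasp point. The pads swing forward as they close: fully open they stand 13 mm farther back than shut.
Start: joints at [1.127, 0.342, 1.524, -0, 1.275, -0.146], TCP at [0.154, 0.502, 0.231] pointing down, gripper open.
Joint ranges: [-2.53, 2.53], [-0.77, 2.02], [0.04, 2.7], [-1, 4.14], [0.28, 2.66], [-3.11, 3.11]. Speed limits (rad/s): [2.57, 2.57, 3.14, 3.14, 3.14, 3.14].

## Interface

Orientations are given as [roll, pitch, yaw] about the fixed x, y, z axes, in that order (R = Rz(yaw) Ry(pitch) Rx(roll)).
In Python, from bench import env gives the robot as it stands.
- The arm moves only by the shell command python3 -m jog 'ROWS' [FORCE]. ROWS is JSON, one flat list of numbers, 5 for each row, row after row: the shift along the tool's x, y, z normalised to -1 to 1, where 1 is 0.15 m, then the turn about the tool's z normalised to -1 to 1, where 1 is 45 degrees, then the gripper's target within -1 to 1 (fully open at 1, half-way at 0, shut at -1). A call has 1 to 8 rows; each row is the pose to reach, as a shift and turn from the pose commanded when the call began, along the tool's axes at that moment; what a row does not reach only later rows make up. A row lasts 1/12 s, in which the tool goes at most 41.7 mm and 7.16 degrees, less where a joint would pass 70% of its speed; a pose out of reach is approached as far as the arm can. A call with a number of a shift or a turn outside -1 to 1 is refused whole. A call with a gripper value outside its range is refused whole. The fingers move at their own pace and stop on an object; FORCE is the grip in N (left out, the last holds). Time passes only in rows, so rows that repeat a pose let the fingers close. It gives the time, the measured TCP pose, the force and the opening at its end, in the units of the state.
- env.get_state(): the state, without advancing time (a new reading comes with each control period).
- env.camera(name): name is "side" or "top"; returns (picture, depth): 480x640x3 uint8, red, green, blue; 480x640 float32, m along the optical axis (not along the pixel's ray), 0 where there is no reading.
- env.calibration(name): a dict with "fx", "fy", "cx", "cy" (pixels), "rvec" (rotation vector, rad) and "tvec" (3), from world to camera coordinates, as OpenCV has them. Camera axes: x right, y down, z forward; pixel columns grow to the right and rows downward; lengths in m; the calibration is good to about 2 mm. A picture is of the moment at which its call begins. calibration takes no time and is no camera call.
- env.sign_off(): hands the job in, once; it reports no verdict.
The state is a dict: "time": time; "joint_positions": joint angles; "qd": joint speeds; "effort": joint torques, N m; "eef_pos": TCP position; "tool_rot": TCP orientation; "contact_force": force on the tool from outside, world axes, zero at the start; "ft_torque": the same for the moment, N m; "finger_gap": finger opening in m.
Only numpy, scipy, OpenCV 4.12 (cv2) and the standard library are available. Lean on these libraries where they do the work, as an engineer would, in place of code of your own. Each camera call takes 0.05 s, during which the arm holds its last target.

## Working session

There is one attempt and no reset: what is moved stays moved. The work goes in short steps, Python scripts to look and compute and a shell command to move; the robot and the scene stay as the last step left them, time stands still between calls to the robot, and variables do not carry over. Pictures are saved under pics/ and viewed, and the job is handed in when it is done.

```bash
ls; mkdir -p pics
cat > h.py <<'E'
import numpy as np, cv2
from bench import env
def save(n,im): cv2.imwrite('pics/'+n+'.png',im[:,:,::-1])
def cal(n):
    c=env.calibration(n);R=cv2.Rodrigues(np.array(c['rvec'],float))[0];t=np.array(c['tvec'],float).ravel()
    return c,R,t
def pt(n,u,v,d):
    c,R,t=cal(n);p=np.array([(u-c['cx'])/c['fx']*d,(v-c['cy'])/c['fy']*d,d]);return R.T@(p-t)
def ray(n,u,v):
    c,R,t=cal(n);return -R.T@t, R.T@np.array([(u-c['cx'])/c['fx'],(v-c['cy'])/c['fy'],1.])
def onz(n,u,v,z):
    o,d=ray(n,u,v);return o+d*(z-o[2])/d[2]
def cloud(n,dep):
    c,R,t=cal(n);v,u=np.mgrid[:480,:640];P=np.stack([(u-c['cx'])/c['fx']*dep,(v-c['cy'])/c['fy']*dep,dep],-1)
    return (P-t)@R
def proj(n,P):
    c,R,t=cal(n);p=R@np.array(P,float)+t;return c['fx']*p[0]/p[2]+c['cx'],c['fy']*p[1]/p[2]+c['cy']
E
python3 - <<'E'
from h import *
for n in('side','top'):
    im,d=env.camera(n);save(n+'0',im);np.save(n+'0.npy',d);np.save(n+'im0.npy',im);print(n,env.calibration(n), ray(n,320,240))
print(env.get_state())
E
```

```text
pics
side {'fx': 511.9535368807978, 'fy': 511.9535368807978, 'cx': 323.43033106378937, 'cy': 240.18371885197732, 'rvec': array([ 0.06239394, -2.90359888,  1.13583344]), 'tvec': array([0.47183606, 0.14689343, 1.2820764 ])} (array([0.42929259, 0.78261502, 1.04458051]), array([ 0.04279772, -0.67766436, -0.73415557]))
top {'fx': 449.6274079783716, 'fy': 449.6274079783716, 'cx': 318.6797461439698, 'cy': 238.52683584931856, 'rvec': array([ 2.13727572, -2.19367532,  0.11433536]), 'tvec': array([-0.01315705,  0.49487616,  1.33683798])} (array([ 0.34871215, -0.02624116,  1.38199948]), array([ 0.10350484, -0.002702  , -0.99463501]))
{'time': 0.1, 'joint_positions': array([ 1.12700075e+00,  3.42636635e-01,  1.52491311e+00,  2.57942425e-05,
        1.27537176e+00, -1.45990300e-01]), 'qd': array([-0.00026396, -0.00127168, -0.00122332, -0.00035822,  0.00045473,
       -0.00103808]), 'effort': array([ 2.18977570e-03, -4.34452128e+01, -2.46491146e+01,  3.46649438e-05,
        4.60966388e-03, -1.88599950e-05]), 'eef_pos': array([0.15386425, 0.50158768, 0.23070689]), 'tool_rot': array([-3.14137494e+00,  1.31112533e-03,  1.27298367e+00]), 'contact_force': array([ 0.05362127,  0.33464279, -0.48809752]), 'ft_torque': array([ 0.0378181 , -0.00358124,  0.05751904]), 'finger_gap': 0.08547834426753634}
```

View pics/side0.png

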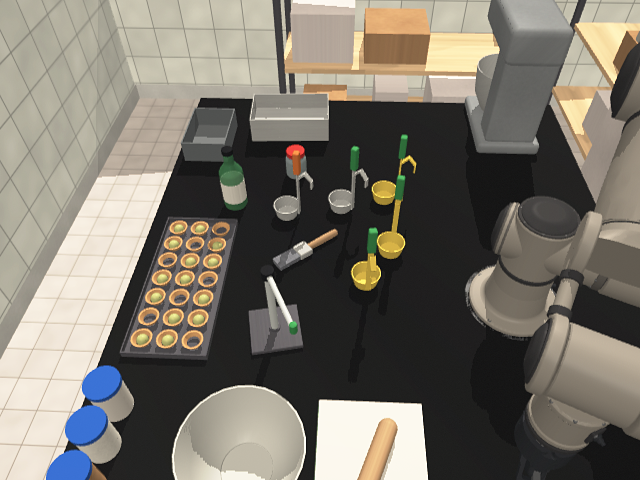

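View pics/top0.png

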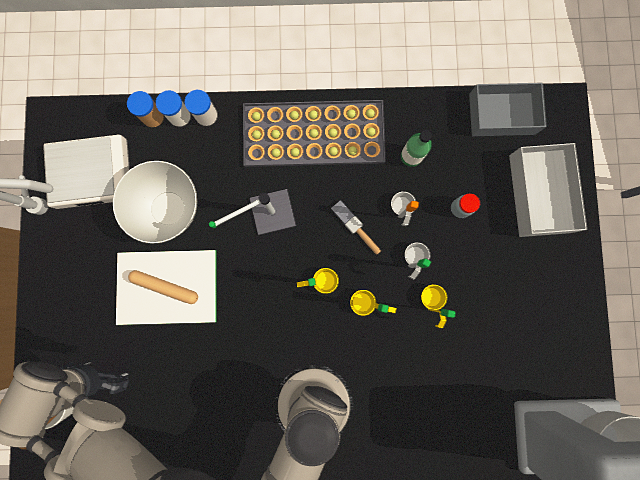

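The candidates are the green grips in the side view. (355,158) is on a steel bowl, while (403,146), (400,187) and (372,240) are on yellow bowls and are decoys. The orange grip is at (297,163). In the top view the steel/green ladle has its bowl at (417,254) and its grip at (424,263). I'll check it in a crop and measure.

Run:
```python
from h import *
S=np.load('sideim0.npy');T=np.load('topim0.npy');ds=np.load('side0.npy');dt=np.load('top0.npy')
a=cv2.resize(S[135:225,260:430],None,fx=2.3,fy=2.3,interpolation=cv2.INTER_CUBIC)
b=cv2.resize(T[175:345,290:470],None,fx=2.2,fy=2.2,interpolation=cv2.INTER_CUBIC)
w=np.zeros((600,800,3),np.uint8);w[:a.shape[0],:a.shape[1]]=a;w[a.shape[0]:a.shape[0]+b.shape[0],:b.shape[1]]=b
c=cv2.resize(S[255:360,235:315],None,fx=3,fy=3);w[:c.shape[0],400:400+c.shape[1]]=c
e=cv2.resize(T[180:240,200:305],None,fx=3,fy=3);w[330:330+e.shape[0],400:400+e.shape[1]]=e
save('crop0',w)
for n,im,d in(('side',S,ds),('top',T,dt)):
    h=cv2.cvtColor(im,cv2.COLOR_RGB2HSV);C=cloud(n,d)
    m=((h[...,0]>50)&(h[...,0]<80)&(h[...,1]>120)&(h[...,2]>60)).astype(np.uint8)
    k,l,st,ce=cv2.connectedComponentsWithStats(m)
    for i in range(1,k):
        if st[i,4]>8:
            P=C[(l==i)&(d>0)]; print(n,st[i],ce[i].round(1),np.median(P,0).round(4),P.min(0).round(3),P.max(0).round(3))
    # height map slices
C=cloud('top',dt);ok=dt>0
def reg(n,C,u0,u1,v0,v1,zmin,zmax):
    s=C[v0:v1,u0:u1].reshape(-1,3);s=s[(s[:,2]>zmin)&(s[:,2]<zmax)];print(n,len(s),s.mean(0).round(4),s.min(0).round(3),s.max(0).round(3))
reg('base',C,245,300,185,236,.006,.02)
reg('bar',C,205,280,185,236,.205,.24)
reg('bowl',C,400,435,238,275,.02,.045)
```

```text
side [399 134   9  25 162] [402.8 145.7] [ 0.2723 -0.3482  0.2008] [ 0.216 -0.7   -0.009] [ 0.282 -0.342  0.232]
side [350 146   9  25 191] [354.2 157.8] [ 0.4031 -0.2941  0.1976] [ 0.385 -0.622 -0.006] [ 0.414 -0.287  0.231]
side [395 175  11  25 197] [399.6 186.6] [ 0.2898 -0.1816  0.2005] [ 0.243 -0.476 -0.005] [ 0.3   -0.175  0.234]
side [230 204  10   2  10] [234.5 204.8] [ 0.7444 -0.2928  0.0207] [ 0.732 -0.299  0.014] [ 0.759 -0.288  0.023]
side [367 227  11  26 228] [371.9 239.8] [0.3621 0.0023 0.2031] [ 0.334 -0.243 -0.005] [0.372 0.008 0.23 ]
side [289 322   8  12  80] [292.8 327.4] [0.5168 0.2541 0.2291] [0.511 0.243 0.212] [0.524 0.258 0.234]
top [412 133   8   4  16] [416.1 134.4] [ 0.7743 -0.3125  0.1347] [ 0.769 -0.322  0.125] [ 0.782 -0.3    0.147]
top [428 140   3  11  18] [429.3 144.2] [ 0.7458 -0.3487  0.1313] [ 0.732 -0.353  0.122] [ 0.757 -0.342  0.146]
top [401 157  15   9  25] [406.3 162.4] [ 0.7246 -0.3005  0.0162] [ 0.715 -0.332  0.003] [ 0.744 -0.289  0.027]
top [209 221   7   7  37] [211.9 224.2] [0.5172 0.2486 0.2327] [0.511 0.243 0.006] [0.541 0.293 0.238]
top [216 250   1  72  72] [216.  285.5] [0.3625 0.2915 0.0008] [ 0.254  0.29  -0.004] [0.47  0.293 0.009]
top [417 259  15   9  93] [423.9 262.8] [ 0.4043 -0.2958  0.2262] [ 0.394 -0.369 -0.002] [ 0.416 -0.288  0.235]
top [308 278   8   8  48] [311.4 281.5] [ 0.3627 -0.0038  0.2296] [ 0.354 -0.013  0.188] [0.372 0.004 0.237]
top [378 304  11   9  74] [383.  307.8] [ 0.2912 -0.1846  0.2286] [ 0.267 -0.228 -0.004] [ 0.301 -0.177  0.234]
top [441 309  15   9 100] [447.9 312.8] [ 0.2743 -0.3492  0.2256] [ 0.251 -0.435 -0.003] [ 0.283 -0.344  0.234]
base 1294 [0.5796 0.1123 0.0126] [0.511 0.034 0.006] [0.669 0.2   0.02 ]
bar 372 [0.5553 0.172  0.2227] [0.511 0.102 0.207] [0.598 0.256 0.238]
bowl 117 [ 0.449  -0.3228  0.0319] [ 0.401 -0.355  0.02 ] [ 0.475 -0.283  0.044]
```

View pics/crop0.png

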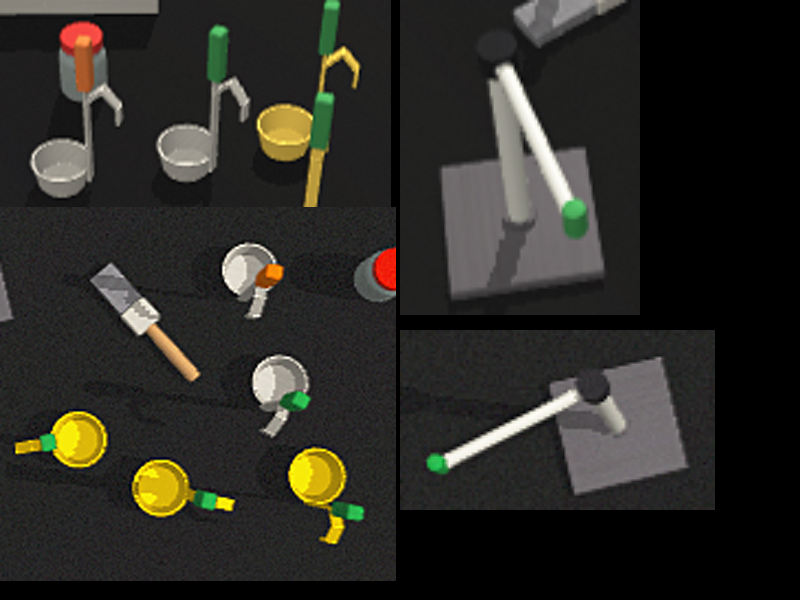

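Run:
```python
from h import *
S=np.load('sideim0.npy');T=np.load('topim0.npy');ds=np.load('side0.npy');dt=np.load('top0.npy')
C=cloud('top',dt)
def comp(m): 
    k,l,st,ce=cv2.connectedComponentsWithStats(m.astype(np.uint8));i=1+np.argmax(st[1:,4]);return l==i
# base: gray color, z~.012
sub=np.zeros((480,640),bool);sub[183:238,240:302]=1
hs=cv2.cvtColor(T,cv2.COLOR_RGB2HSV)
m=comp(sub&(hs[...,2]>60)&(hs[...,2]<150)); m=sub&(hs[...,2]>60)
pts=np.argwhere(comp(m&(C[...,2]<.03)))
X=np.array([onz('top',u,v,.012)[:2] for v,u in pts]);r=cv2.minAreaRect((X*1000).astype(np.float32));print('base',r, 'mean',X.mean(0))
# bar
b=sub.copy();b[183:238,200:302]=1
bw=comp(b&(hs[...,2]>170)&(C[...,2]>.15))
P=C[bw];P=P[P[:,2]>.2];mu=P.mean(0);print('bar n',len(P),mu, P.min(0),P.max(0))
d=np.linalg.svd(P-mu)[2][0];print('bar dir',d,np.degrees(np.arctan2(d[1],d[0])))
# black post top
sub=np.zeros((480,640),bool);sub[190:216,252:280]=1
q=sub&(hs[...,2]<60)&(C[...,2]>.19);P=C[q];print('posttop',len(P),np.median(P,0),P.min(0),P.max(0))
sub=np.zeros((480,640),bool);sub[255:285,250:280]=1
C2=cloud('side',ds);h2=cv2.cvtColor(S,cv2.COLOR_RGB2HSV)
q=sub&(h2[...,2]<60)&(C2[...,2]>.19);P=C2[q];print('posttop side',len(P),np.median(P,0),P.min(0),P.max(0))
# ladle bowl: side-cloud & top-cloud, rim circle
for n,C_,h_,u0,u1,v0,v1 in(('top',C,hs,400,436,238,285),('side',C2,h2,322,375,140,222)):
    s=np.zeros((480,640),bool);s[v0:v1,u0:u1]=1
    g=(h_[...,0]>50)&(h_[...,0]<80)&(h_[...,1]>120)
    st=s&~g&(C_[...,2]>.015)
    P=C_[st]
    lo=P[(P[:,2]<.055)];hi=P[(P[:,2]>.1)&(P[:,2]<.175)]
    rim=P[(P[:,2]>.03)&(P[:,2]<.042)]
    c,r=cv2.minEnclosingCircle((rim[:,:2]*1000).astype(np.float32));print(n,'rim',len(rim),c,r)
    print(n,'hook/handle',len(hi));print(hi[np.argsort(hi[:,2])][::max(1,len(hi)//14)].round(3))
    G=C_[s&g];G=G[G[:,2]>.15];print(n,'grip',len(G),G.mean(0),cv2.minAreaRect((G[G[:,2]>.22][:,:2]*1000).astype(np.float32)))
```

```text
base ((584.0784912109375, 114.38211822509766), (119.24815368652344, 120.80363464355469), 12.21835708618164) mean [0.57782276 0.10877776]
bar n 222 [0.54358915 0.19089026 0.2325231 ] [ 0.34871215 -0.02624116  0.2131566 ] [0.58043539 0.25600194 1.38199948]
bar dir [-0.16100395 -0.18932083  0.9686255 ] -130.37880856294655
posttop 96 [0.58256237 0.11391408 0.22634104] [0.57018241 0.10207055 0.20679946] [0.59760668 0.12739326 0.23398781]
posttop side 167 [0.5838326  0.11761941 0.22358123] [0.42929259 0.09948957 0.20222907] [0.59712951 0.78261502 1.04458051]
top rim 74 (436.3740234375, -317.25628662109375) 38.78042984008789
top hook/handle 96
[[ 0.406 -0.293  0.101]
 [ 0.367 -0.281  0.121]
 [ 0.369 -0.275  0.137]
 [ 0.377 -0.277  0.142]
 [ 0.404 -0.292  0.144]
 [ 0.399 -0.293  0.149]
 [ 0.372 -0.278  0.151]
 [ 0.374 -0.275  0.152]
 [ 0.396 -0.286  0.155]
 [ 0.379 -0.285  0.157]
 [ 0.39  -0.296  0.158]
 [ 0.39  -0.293  0.159]
 [ 0.382 -0.284  0.162]
 [ 0.39  -0.285  0.162]
 [ 0.387 -0.295  0.165]
 [ 0.384 -0.288  0.168]]
top grip 89 [ 0.40365792 -0.29618474  0.21693261] ((404.78692626953125, -299.0149230957031), (19.18544578552246, 19.082321166992188), 61.00770568847656)
side rim 86 (404.01361083984375, -343.11737060546875) 78.37850189208984
side hook/handle 152
[[ 0.403 -0.297  0.1  ]
 [ 0.406 -0.295  0.113]
 [ 0.373 -0.274  0.118]
 [ 0.401 -0.297  0.122]
 [ 0.407 -0.293  0.129]
 [ 0.401 -0.298  0.132]
 [ 0.407 -0.293  0.139]
 [ 0.375 -0.279  0.142]
 [ 0.377 -0.28   0.145]
 [ 0.375 -0.289  0.148]
 [ 0.396 -0.29   0.149]
 [ 0.405 -0.295  0.152]
 [ 0.378 -0.284  0.155]
 [ 0.402 -0.293  0.157]
 [ 0.392 -0.285  0.161]
 [ 0.405 -0.288  0.165]]
side grip 183 [ 0.40324571 -0.29439373  0.19915026] ((402.5558776855469, -297.3297424316406), (22.487117767333984, 17.86525535583496), 64.34879302978516)
```

The steel ladle with the green grip is confirmed in the crop: its bowl is at (0.436,-0.317), its grip at (0.404,-0.298), and its yaw is about -30°. The pivot is at (0.583,0.115), stand yaw is about 12.2°, and the arm currently points at about 116°. It should end at about 192°. Next I'll plan the push from the far side of the arm.

```bash
cat >> h.py <<'E'
def go(x,y,z,yaw_deg,base=None):
    """print normalised shift/turn from current (or given) pose"""
    if base is None:
        s=env.get_state();p=np.array(s['eef_pos']);yw=s['tool_rot'][2]
    else: p=np.array(base[:3]);yw=np.radians(base[3])
    d=np.array([x,y,z])-p
    tx=np.array([np.cos(yw),np.sin(yw),0]);ty=np.array([np.sin(yw),-np.cos(yw),0])
    turn=-(np.radians(yaw_deg)-yw);turn=(turn+np.pi)%(2*np.pi)-np.pi
    print('shift',np.round([d@tx/.15,d@ty/.15,-d[2]/.15],3),'turn',round(turn/(np.pi/4),3),'dist',np.linalg.norm(d).round(3))
PIV=np.array([.5835,.1145])
def push(th,r,off):
    th=np.radians(th);return PIV+r*np.array([np.cos(th),np.sin(th)])-off*np.array([-np.sin(th),np.cos(th)])
E
python3 - <<'E'
from h import *
S=np.load('sideim0.npy');dt=np.load('top0.npy');C=cloud('top',dt)
s=C[150:250,105:205].reshape(-1,3);s=s[(s[:,2]>.11)&(s[:,2]<.13)];print('mix',cv2.minEnclosingCircle((s[:,:2]*1000).astype(np.float32)))
a=push(112,.10,.05);print(a)
go(a[0],a[1],.30,73)
p=[.154,.502,.33,73]
go(a[0],a[1],.33,73,p)
for th in (116,130,145,160,175,185,192): 
    b=push(th,.1,.02);print(th,b);go(b[0],b[1],.2,73,[a[0],a[1],.2,73])
E
```

```text
mix ((603.55908203125, 440.63616943359375), 120.69123077392578)
[0.59239853 0.22594872]
shift [-0.899  3.334 -0.462] turn -0.001 dist 0.523
shift [-0.905  3.333 -0.   ] turn 0.0 dist 0.518
116 [0.55763877 0.21314683]
shift [-0.149 -0.197 -0.   ] turn 0.0 dist 0.037
130 [0.53454213 0.2039602 ]
shift [-0.253 -0.326 -0.   ] turn 0.0 dist 0.062
145 [0.51305632 0.18824068]
shift [-0.395 -0.432 -0.   ] turn 0.0 dist 0.088
160 [0.49637114 0.16749587]
shift [-0.56  -0.498 -0.   ] turn 0.0 dist 0.112
175 [0.48562365 0.14313947]
shift [-0.736 -0.519 -0.   ] turn 0.0 dist 0.135
185 [0.48213742 0.12570832]
shift [-0.854 -0.508 -0.   ] turn 0.0 dist 0.149
192 [0.48152701 0.11327178]
shift [-0.934 -0.487 -0.   ] turn 0.0 dist 0.158
```

```bash
python3 -m jog '[0,0,-0.6,0,-1, 0,0,-0.6,0,-1, -0.1,0.3,-0.6,0,-1, -0.2,0.6,-0.6,0,-1, -0.3,0.9,-0.6,0,-1, -0.3,0.9,-0.6,0,-1]'
python3 -m jog '[-0.1,0.3,0,0,-1, -0.2,0.6,0,0,-1, -0.3,0.9,0,0,-1, -0.3,0.9,0,0,-1]'
python3 -m jog '[-0.1,0.3,0,0,-1, -0.2,0.6,0,0,-1, -0.3,0.9,0,0,-1, -0.3,0.9,0,0,-1, -0.3,0.9,0,0,-1]'
python3 - <<'E'
from h import *
go(.5924,.226,.2,73); s=env.get_state();print(s['joint_positions'],s['finger_gap'])
E
```

```text
time: 0.6
eef_pos: [0.2727, 0.4168, 0.3212]
tool_rot: [3.14, 0.001, 1.271]
contact_force: [0.8, 0.2, -0.0]
finger_gap: 0.0122
time: 0.93
eef_pos: [0.3889, 0.3337, 0.3207]
tool_rot: [3.141, 0.001, 1.27]
contact_force: [0.3, -0.4, -0.7]
finger_gap: -0.0001
time: 1.35
eef_pos: [0.5044, 0.251, 0.3199]
tool_rot: [-3.141, 0.002, 1.268]
contact_force: [0.1, -0.2, 0.1]
finger_gap: -0.0003
shift [0.016 0.61  0.799] turn -0.007 dist 0.151
[ 3.26342686e-01  3.66430391e-01  1.24559530e+00 -1.01512599e-03
  1.53107335e+00 -9.41819041e-01] -0.0002999850635035028
```

```bash
python3 -m jog '[0,0.3,0,0,-1, 0.01,0.61,0,0,-1, 0.01,0.61,0,0,-1, 0.01,0.61,0.25,0,-1, 0.01,0.61,0.5,0,-1, 0.01,0.61,0.7,0,-1, 0.01,0.61,0.8,0,-1, 0.01,0.61,0.8,0,-1]'
python3 - <<'E'
from h import *
for n in('side','top'):
    im,d=env.camera(n);save(n+'1',im)
s=env.get_state();print(s['eef_pos'],s['contact_force'])
for th,o in ((116,.02),(130,.02),(145,.02),(160,.02),(175,.022),(185,.022)): 
    b=push(th,.1,o);print(th,b);go(b[0],b[1],.2,73)
E
```

```text
time: 2.02
eef_pos: [0.5865, 0.2288, 0.1965]
tool_rot: [-3.133, 0.005, 1.274]
contact_force: [-0.8, -0.8, -0.6]
finger_gap: 0.0003
[0.58909001 0.22928918 0.20157914] [0.39233066 0.06795411 0.61401586]
116 [0.55763877 0.21314683]
shift [-0.164 -0.169  0.011] turn -0.0 dist 0.035
130 [0.53454213 0.2039602 ]
shift [-0.268 -0.298  0.011] turn -0.0 dist 0.06
145 [0.51305632 0.18824068]
shift [-0.41  -0.405  0.011] turn -0.0 dist 0.086
160 [0.49637114 0.16749587]
shift [-0.575 -0.47   0.011] turn -0.0 dist 0.111
175 [0.48579796 0.14513186]
shift [-0.738 -0.494  0.011] turn -0.0 dist 0.133
185 [0.4819631  0.12770071]
shift [-0.857 -0.485  0.011] turn -0.0 dist 0.148
```

View pics/side1.png

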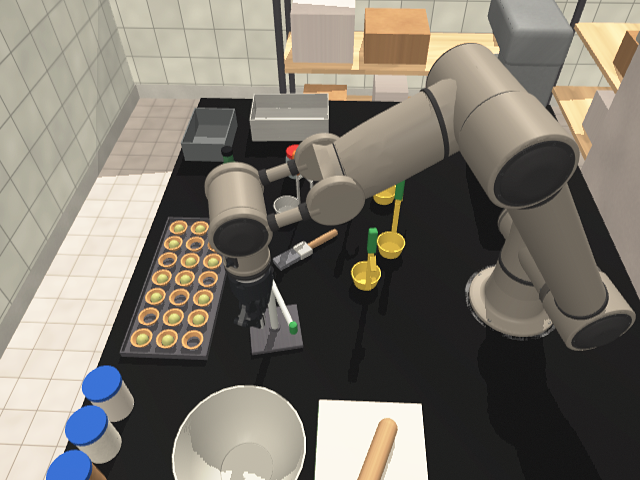

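The fingers at (245,320) are on the far side of the bar (cap at 293,328), so the position is right for the push.

```bash
python3 -m jog '[-0.08,-0.085,0,0,-1, -0.165,-0.17,0,0,-1, -0.22,-0.235,0,0,-1, -0.27,-0.3,0,0,-1, -0.34,-0.35,0,0,-1, -0.41,-0.405,0,0,-1, -0.49,-0.44,0,0,-1, -0.575,-0.47,0,0,-1]'
python3 - <<'E'
from h import *
for th,o in ((160,.02),(167,.02),(175,.02),(180,.02),(184,.02),(188,.02)): 
    b=push(th,.1,o);print(th,b);go(b[0],b[1],.2,73)
E
```

```text
time: 2.78
eef_pos: [0.4981, 0.1675, 0.2044]
tool_rot: [3.135, -0.004, 1.274]
contact_force: [2.5, 1.3, 0.7]
finger_gap: -0.0003
160 [0.49637114 0.16749587]
shift [-0.004 -0.011  0.029] turn -0.0 dist 0.005
167 [0.49056201 0.15648251]
shift [-0.085 -0.026  0.029] turn -0.0 dist 0.014
175 [0.48562365 0.14313947]
shift [-0.18  -0.032  0.029] turn -0.0 dist 0.028
180 [0.4835 0.1345]
shift [-0.239 -0.029  0.029] turn -0.0 dist 0.036
184 [0.48234847 0.12747563]
shift [-0.286 -0.022  0.029] turn -0.0 dist 0.043
188 [0.48168973 0.12038805]
shift [-0.333 -0.013  0.029] turn -0.0 dist 0.05
```

```bash
python3 -m jog '[-0.04,-0.02,0,0,-1, -0.085,-0.03,0,0,-1, -0.13,-0.035,0,0,-1, -0.18,-0.035,0,0,-1, -0.21,-0.035,0,0,-1, -0.24,-0.03,0,0,-1, -0.24,-0.03,0,0,-1]'
python3 - <<'E'
from h import *
im,d=env.camera('top');save('top2',im)
im,d=env.camera('side');save('side2',im)
E
```

```text
time: 3.37
eef_pos: [0.4818, 0.1329, 0.2011]
tool_rot: [-3.141, 0.001, 1.272]
contact_force: [-0.5, 0.7, -0.5]
finger_gap: -0.0
```

View pics/side2.png

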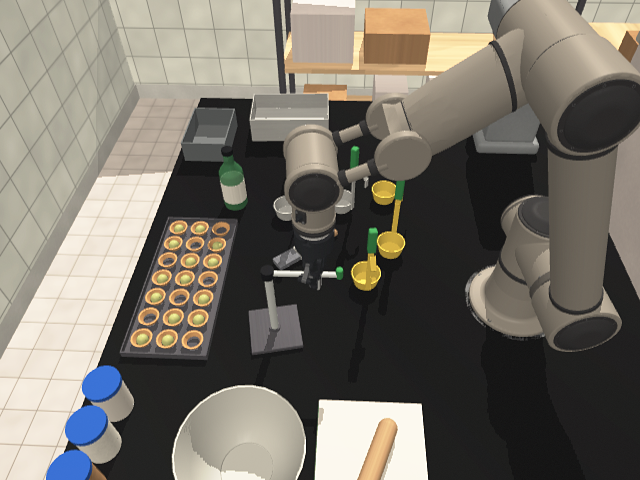

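```bash
cat >> h.py <<'E'
def arm(im):
    h=cv2.cvtColor(im,cv2.COLOR_RGB2HSV);best=None
    m=((h[...,0]>50)&(h[...,0]<80)&(h[...,1]>120)&(h[...,2]>60)).astype(np.uint8)
    k,l,st,ce=cv2.connectedComponentsWithStats(m)
    for i in range(1,k):
        if st[i,4]>20:
            p=onz('side',*ce[i],.2275)[:2];r=np.linalg.norm(p-PIV)
            if .12<r<.18: print('cap',ce[i].round(1),p.round(4),'r',r.round(4),'ang',np.degrees(np.arctan2(*(p-PIV)[::-1]))%360)
E
python3 - <<'E'
from h import *
arm(cv2.imread('pics/side0.png')[:,:,::-1].copy());arm(cv2.imread('pics/side2.png')[:,:,::-1].copy())
E
```

```text
cap [292.8 327.4] [0.5167 0.2538] r 0.1545 ang 115.63025065354832
cap [339.1 272.4] [0.4331 0.1172] r 0.1504 ang 178.96001760671976
```

```bash
python3 - <<'E'
from h import *
for th in (184,188,190,192,194,196): 
    b=push(th,.1,.018);go(b[0],b[1],.2,73)
E
python3 -m jog '[-0.03,0,0,0,-1, -0.05,0,0,0,-1, -0.08,0.01,0,0,-1, -0.08,0.01,0,0,-1]'
```

```text
shift [-0.049  0.02   0.007] turn -0.002 dist 0.008
shift [-0.095  0.031  0.007] turn -0.002 dist 0.015
shift [-0.118  0.037  0.007] turn -0.002 dist 0.019
shift [-0.14   0.045  0.007] turn -0.002 dist 0.022
shift [-0.162  0.053  0.007] turn -0.002 dist 0.026
shift [-0.184  0.061  0.007] turn -0.002 dist 0.029
time: 3.8
eef_pos: [0.4797, 0.1212, 0.2012]
tool_rot: [-3.141, 0.0, 1.273]
contact_force: [0.2, -0.4, -0.2]
finger_gap: 0.0002
```

```bash
python3 -m jog '[-0.015,0.005,0,0,-1, -0.03,0.01,0,0,-1, -0.045,0.015,0,0,-1, -0.045,0.015,0,0,-1]'
python3 -m jog '[-0.01,0.002,0,0,-1, -0.02,0.005,0,0,-1, -0.02,0.005,0,0,-1]'
python3 - <<'E'
from h import *
im,d=env.camera('side');save('side3',im);arm(im)
E
```

```text
time: 4.13
eef_pos: [0.48, 0.1143, 0.2013]
tool_rot: [-3.142, 0.0, 1.273]
contact_force: [-0.4, 0.7, -0.2]
finger_gap: -0.0002
time: 4.38
eef_pos: [0.4799, 0.112, 0.2014]
tool_rot: [-3.142, -0.001, 1.273]
contact_force: [0.1, 4.7, -0.6]
finger_gap: 0.0001
cap [338.1 261.5] [0.436  0.0882] r 0.1499 ang 190.09704677472732
```

```bash
python3 -m jog '[-0.007,0.001,0,0,-1, -0.015,0.003,0,0,-1, -0.015,0.003,0,0,-1, -0.015,0.003,0,0,-1]'
python3 - <<'E'
from h import *
im,d=env.camera('side');save('side4',im);arm(im);print(env.get_state()['contact_force'])
E
```

```text
time: 4.77
eef_pos: [0.4799, 0.1113, 0.2014]
tool_rot: [-3.142, -0.004, 1.273]
contact_force: [1.1, 11.7, -0.9]
finger_gap: -0.0001
cap [338.1 261.5] [0.436  0.0882] r 0.1499 ang 190.09704677472732
[ 1.65433961 11.36891558 -1.03832456]
```

The arm is at its stop: the force rose to 11.7 N and the cap did not move. Next I'll back off, rise and travel to the ladle.

```bash
python3 -m jog '[0.1,0,0,0,-1, 0.2,0,0,0,-1, 0.2,0,-0.25,0,-1, 0.2,0,-0.5,0,-1, 0.2,0,-0.75,0,-1, 0.2,0,-0.9,0,-1, 0.2,0,-0.9,0,-1]'
python3 - <<'E'
from h import *
go(.404,-.298,.33,59.3)
E
```

```text
time: 5.4
eef_pos: [0.4901, 0.1378, 0.3418]
tool_rot: [3.132, -0.003, 1.273]
contact_force: [0.2, -0.8, -0.3]
finger_gap: -0.0
shift [-2.946  0.304  0.079] turn 0.303 dist 0.444
```

```bash
python3 -m jog '[-0.25,0.03,0,0.05,0.2, -0.5,0.05,0,0.1,0.2, -0.75,0.08,0,0.15,0.2, -1,0.1,0,0.2,0.2, -1,0.1,0,0.3,0.2, -1,0.1,0,0.3,0.2]'
python3 - <<'E'
from h import *
go(.404,-.298,.33,59.3)
im,d=env.camera('side');save('side5',im);arm(im)
im,d=env.camera('top');save('top5',im);np.save('top5.npy',d)
E
```

```text
time: 5.9
eef_pos: [0.458, -0.0119, 0.3357]
tool_rot: [-3.141, 0.001, 1.03]
contact_force: [0.1, 0.5, 0.7]
finger_gap: 0.0516
shift [-1.821  0.672  0.038] turn -0.006 dist 0.291
cap [338.1 261.5] [0.436  0.0882] r 0.1499 ang 190.09704677472732
```

View pics/top5.png

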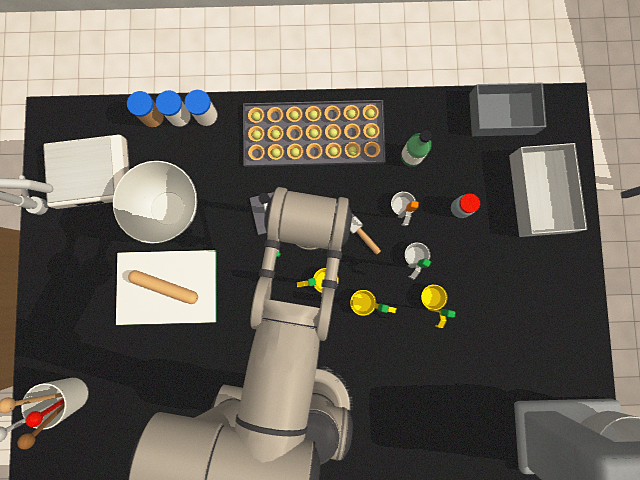

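The top view shows the ladle undisturbed (bowl at 417,254, grip at 424,263). I'll continue to above it.

```bash
python3 -m jog '[-0.23,0.08,0,0,0.2, -0.46,0.17,0,0,0.2, -0.69,0.25,0,0,0.2, -0.91,0.33,0,0,0.2, -0.91,0.33,0,0,0.2]'
python3 -m jog '[-0.23,0.08,0,0,0.2, -0.46,0.17,0,0,0.2, -0.69,0.25,0,0,0.2, -0.91,0.33,0,0,0.2, -0.91,0.33,0,0,0.2, -0.91,0.33,0,0,0.2]'
python3 - <<'E'
from h import *
go(.404,-.298,.178,59.3)
im,d=env.camera('top');save('top6',im);C=cloud('top',d)
P=onz('side',0,0,0)
im,d=env.camera('side');save('side6',im)
a=cv2.resize(im[40:240,250:450],None,fx=2.8,fy=2.8);save('side6c',a)
h=cv2.cvtColor(im,cv2.COLOR_RGB2HSV)
print(env.get_state()['eef_pos'])
E
```

```text
time: 6.42
eef_pos: [0.4314, -0.1563, 0.3357]
tool_rot: [-3.141, 0.002, 1.037]
contact_force: [-0.8, 0.4, -0.5]
finger_gap: 0.0514
time: 6.92
eef_pos: [0.4054, -0.2954, 0.3354]
tool_rot: [-3.14, -0.001, 1.038]
contact_force: [0.3, 0.7, 0.3]
finger_gap: 0.0511
shift [-2.000e-02  1.000e-03  1.049e+00] turn 0.004 dist 0.157
[ 0.40581544 -0.29377971  0.33594615]
```

View pics/side6c.png

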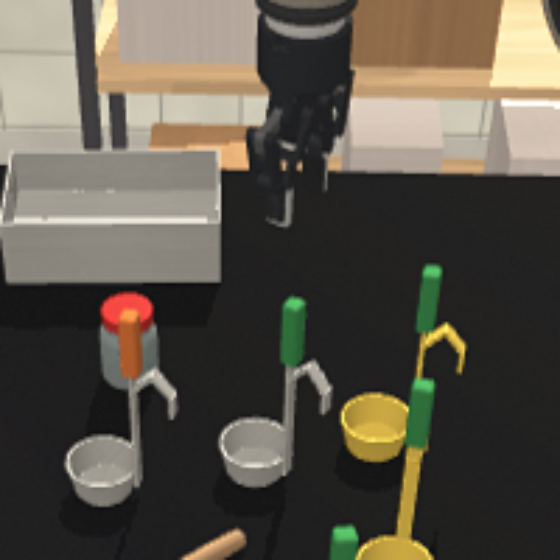

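Fingertips are above the grip (crop 293,330). I'll descend.

```bash
python3 -m jog '[-0.02,0,0.2,0,0.2, -0.02,0,0.4,0,0.2, -0.02,0,0.6,0,0.2, -0.02,0,0.8,0,0.2, -0.02,0,0.9,0,0.2, -0.02,0,1,0,0.2, -0.02,0,1,0,0.2]'
python3 - <<'E'
from h import *
go(.404,-.298,.178,59.3)
im,d=env.camera('side');save('side7c',cv2.resize(im[100:240,270:430],None,fx=4,fy=4))
E
```

```text
time: 7.6
eef_pos: [0.4033, -0.2947, 0.1837]
tool_rot: [-3.136, -0.002, 1.041]
contact_force: [-0.2, 1.2, -0.4]
finger_gap: 0.0511
shift [-0.016  0.015  0.038] turn 0.007 dist 0.007
```

View pics/side7c.png

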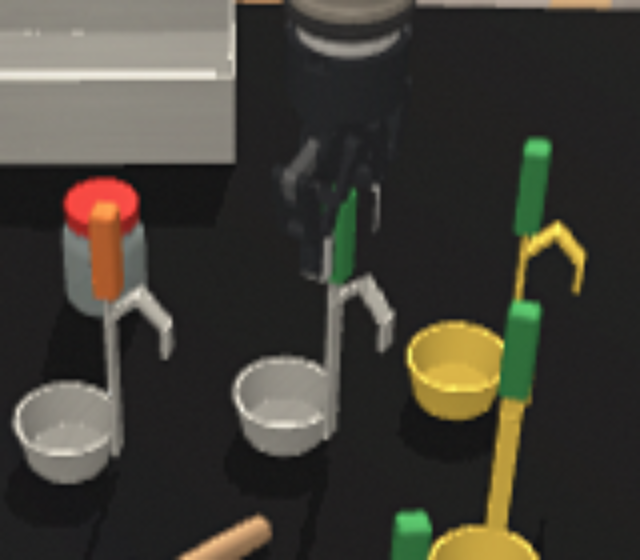

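The grip is between the fingers (crop 343,235). I'll make the small correction and close.

```bash
python3 -m jog '[-0.016,0.01,0.03,0,0.2, -0.016,0.01,0.03,0,-0.2, -0.016,0.01,0.03,0,-0.45, -0.016,0.01,0.03,0,-0.6, -0.016,0.01,0.03,0,-1, -0.016,0.01,0.03,0,-1, -0.016,0.01,0.03,0,-1, -0.016,0.01,0.03,0,-1]' 30
python3 -m jog '[0,0,-0.05,0,-1, 0,0,-0.1,0,-1, 0,0,-0.2,0,-1, 0,0,-0.2,0,-1]'
python3 - <<'E'
from h import *
s=env.get_state();print(s['eef_pos'],s['contact_force'],s['ft_torque'],s['finger_gap'])
im,d=env.camera('side');save('side8c',cv2.resize(im[100:240,270:430],None,fx=4,fy=4))
E
```

```text
time: 8.32
eef_pos: [0.404, -0.301, 0.1826]
tool_rot: [3.14, 0.0, 1.037]
contact_force: [-0.4, -0.3, 6.0]
finger_gap: 0.0197
time: 8.65
eef_pos: [0.4046, -0.3014, 0.2142]
tool_rot: [3.138, 0.001, 1.037]
contact_force: [0.4, -0.6, -2.3]
finger_gap: 0.0199
[ 0.40459411 -0.30139278  0.21417773] [ 0.41112428 -0.5665916  -2.28592685] [-0.01207287  0.10933457  0.02666813] 0.019863993231420286
```

View pics/side8c.png

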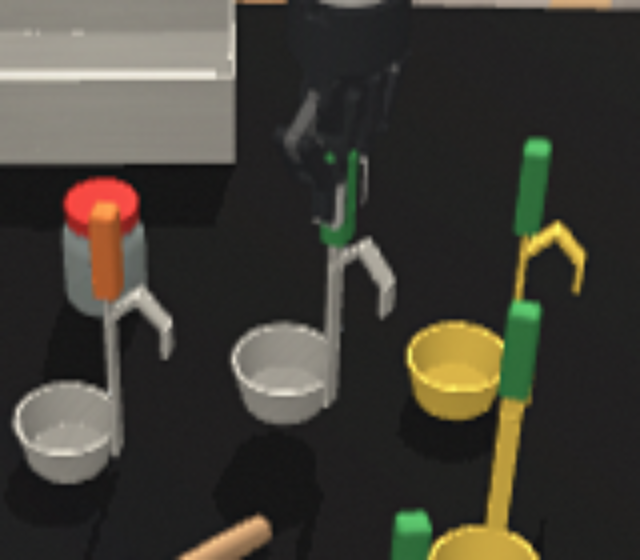

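It is held (gap 19.9 mm, weight about 2.3 N). I'll lift it above everything.

```bash
python3 -m jog '[0,0,-0.1,0,-1, 0,0,-0.25,0,-1, 0,0,-0.45,0,-1, 0,0,-0.65,0,-1, 0,0,-0.85,0,-1, 0,0,-0.95,0,-1, 0,0,-1,0,-1, 0,0,-1,0,-1]'
python3 -m jog '[0,0,-0.1,0,-1, 0,0,-0.25,0,-1, 0,0,-0.4,0,-1, 0,0,-0.5,0,-1, 0,0,-0.5,0,-1]'
python3 - <<'E'
from h import *
go(.504,.06,.43,11); s=env.get_state();print(s['eef_pos'],s['contact_force'],s['finger_gap'])
E
```

```text
time: 9.37
eef_pos: [0.404, -0.3008, 0.3625]
tool_rot: [3.14, 0.0, 1.037]
contact_force: [0.1, -0.7, -3.2]
finger_gap: 0.0198
time: 9.78
eef_pos: [0.4041, -0.301, 0.4378]
tool_rot: [3.139, 0.001, 1.037]
contact_force: [-0.7, -0.1, -3.0]
finger_gap: 0.0198
shift [ 2.411 -0.65   0.052] turn 1.076 dist 0.375
[ 0.4041485  -0.30101666  0.4377902 ] [-0.72787792 -0.05717667 -3.02467779] 0.019829394639046052
```

```bash
python3 -m jog '[0.06,-0.02,0,0,-1, 0.18,-0.05,0,0,-1, 0.33,-0.09,0,0,-1, 0.48,-0.13,0,0,-1, 0.63,-0.17,0,0,-1, 0.74,-0.2,0,0,-1, 0.8,-0.22,0,0,-1, 0.8,-0.22,0,0,-1]'
python3 -m jog '[0.06,-0.02,0,0,-1, 0.18,-0.05,0,0,-1, 0.33,-0.09,0,0,-1, 0.48,-0.13,0,0,-1, 0.63,-0.17,0,0,-1, 0.74,-0.2,0,0,-1, 0.8,-0.22,0,0,-1, 0.8,-0.22,0,0,-1]'
python3 -m jog '[0.06,-0.02,0,0.1,-1, 0.18,-0.05,0,0.2,-1, 0.33,-0.09,0,0.35,-1, 0.48,-0.13,0,0.5,-1, 0.63,-0.17,0,0.65,-1, 0.74,-0.2,0,0.8,-1, 0.8,-0.22,0,0.95,-1, 0.8,-0.22,0,1,-1]'
python3 - <<'E'
from h import *
go(.504,.06,.43,11); s=env.get_state();print(s['eef_pos'],s['contact_force'],s['finger_gap'])
im,d=env.camera('side');save('side9',im);arm(im);np.save('side9.npy',d);
im,d=env.camera('top');save('top9',im)
E
```

```text
time: 10.45
eef_pos: [0.4363, -0.1783, 0.4352]
tool_rot: [-3.138, -0.001, 1.04]
contact_force: [-0.5, 0.4, -3.4]
finger_gap: 0.0196
time: 11.12
eef_pos: [0.4691, -0.0593, 0.4363]
tool_rot: [-3.141, -0.0, 1.039]
contact_force: [0.8, -0.2, -2.6]
finger_gap: 0.0198
time: 11.78
eef_pos: [0.502, 0.0602, 0.4362]
tool_rot: [-3.141, 0.001, 0.247]
contact_force: [-0.2, 0.0, -2.0]
finger_gap: 0.0194
shift [0.013 0.005 0.041] turn 0.07 dist 0.006
[0.50197221 0.06019554 0.43615727] [-0.2382872   0.0499452  -2.01425382] 0.01940388438940554
cap [338.1 261.5] [0.4361 0.0881] r 0.1498 ang 190.16197612343166
```

View pics/side9.png

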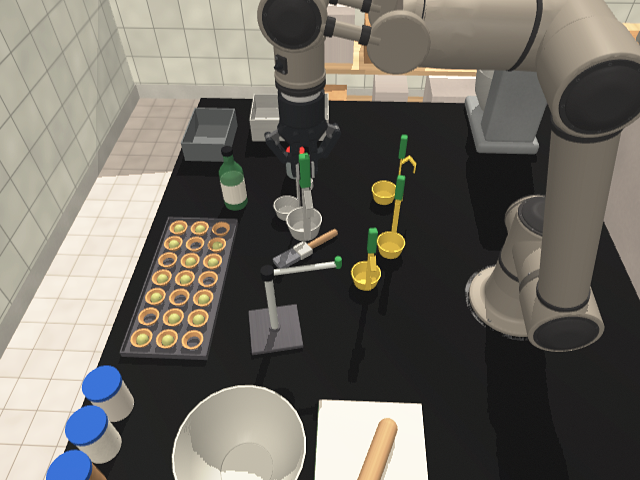

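View pics/top9.png

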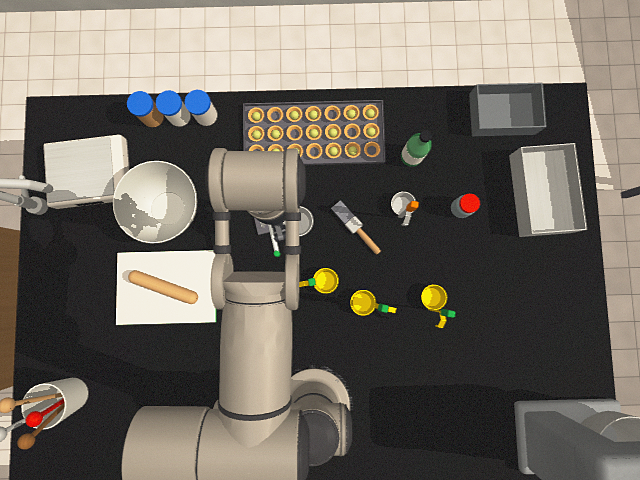

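The ladle is held with its bowl at (304,223) and grip at (305,170), and the arm is out with its cap at (338,262). I'll measure the bar line and the hook/lip/tilt in the side depth.

```bash
cat > meas.py <<'E'
from h import *
def meas(im,d,u0,u1,v0,v1,zoff):
    C=cloud('side',d);h=cv2.cvtColor(im,cv2.COLOR_RGB2HSV)
    s=np.zeros((480,640),bool);s[v0:v1,u0:u1]=1
    g=s&(h[...,0]>50)&(h[...,0]<80)&(h[...,1]>120)&(h[...,2]>50)&(d>0)
    P=C[g];print('grip',len(P),np.median(P,0).round(4),P.min(0).round(3),P.max(0).round(3))
    q=s&~g&(h[...,1]<60)&(h[...,2]>90)&(d>0);P=C[q]
    P=P[(P[:,2]>zoff)&(P[:,1]>-.05)];P=P[np.argsort(-P[:,2])]
    return P
E
python3 - <<'E'
from meas import *
im=cv2.imread('pics/side9.png')[:,:,::-1].copy();d=np.load('side9.npy')
C=cloud('side',d);h=cv2.cvtColor(im,cv2.COLOR_RGB2HSV)
s=np.zeros((480,640),bool);s[255:282,270:336]=1
P=C[s&(h[...,2]>130)&(h[...,1]<60)&(C[...,2]>.2)&(C[...,2]<.24)];mu=P.mean(0);dd=np.linalg.svd(P-mu)[2][0];print('bar',len(P),mu,dd,np.degrees(np.arctan2(dd[1],dd[0])))
P=meas(im,d,280,330,140,250,.22)
for z in np.arange(.22,.45,.012):
    q=P[(P[:,2]>=z)&(P[:,2]<z+.012)]
    if len(q): print(z.round(3),len(q),q.mean(0).round(3),'y',q[:,1].min().round(3),q[:,1].max().round(3))
save('side9c',cv2.resize(im[140:245,270:345],None,fx=5,fy=5))
E
```

```text
bar 318 [0.50634777 0.10033284 0.21727707] [0.97691478 0.21360948 0.00291433] 12.334014754604839
grip 342 [0.5005 0.0688 0.4558] [ 0.491 -0.575  0.   ] [0.56  0.074 0.484]
0.244 107 [0.514 0.018 0.255] y -0.004 0.056
0.256 190 [0.514 0.021 0.262] y -0.008 0.064
0.268 200 [0.513 0.028 0.274] y -0.009 0.067
0.28 241 [0.512 0.029 0.285] y -0.011 0.068
0.292 26 [0.5   0.064 0.299] y 0.059 0.067
0.304 31 [0.501 0.063 0.31 ] y 0.06 0.068
0.316 29 [0.502 0.064 0.322] y 0.06 0.068
0.328 16 [0.505 0.065 0.333] y 0.063 0.068
0.34 13 [0.505 0.064 0.346] y 0.06 0.067
0.352 12 [0.505 0.065 0.357] y 0.063 0.066
0.364 35 [0.496 0.089 0.371] y 0.062 0.106
0.376 47 [0.495 0.092 0.382] y 0.062 0.105
0.388 53 [0.493 0.097 0.395] y 0.062 0.104
0.4 89 [0.496 0.085 0.406] y 0.061 0.101
0.412 39 [0.496 0.083 0.415] y 0.066 0.089
0.436 25 [0.503 0.072 0.443] y 0.067 0.076
0.448 24 [0.5   0.072 0.454] y 0.066 0.077
```

View pics/side9c.png

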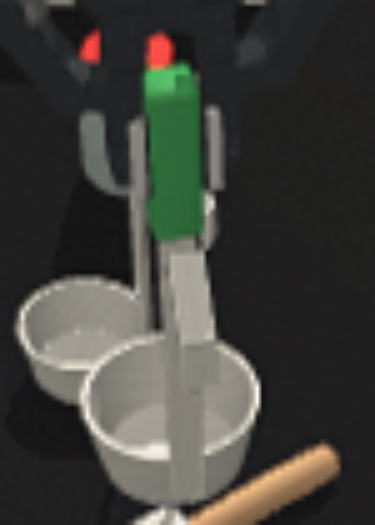

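The bar lies along 12.3° (192.3°, consistent with the base's 12.2°) and the ladle hangs upright. I'll align it over the bar spot.

Run:
```python
from h import *
go(.505,.0765,.31,12.3)
```

```text
shift [ 0.05  -0.109  0.842] turn 0.046 dist 0.128
```

```bash
python3 -m jog '[0.02,-0.05,0.05,0.02,-1, 0.05,-0.11,0.15,0.045,-1, 0.05,-0.11,0.3,0.045,-1, 0.05,-0.11,0.45,0.045,-1, 0.05,-0.11,0.6,0.045,-1, 0.05,-0.11,0.75,0.045,-1, 0.05,-0.11,0.84,0.045,-1, 0.05,-0.11,0.84,0.045,-1]'
python3 - <<'E'
from meas import *
go(.505,.0765,.248,12.3)
im,d=env.camera('side');save('side10',im);np.save('side10.npy',d)
P=meas(im,d,270,345,190,300,.23)
for z in np.arange(.22,.34,.012):
    q=P[(P[:,2]>=z)&(P[:,2]<z+.012)]
    if len(q): print(z.round(3),len(q),q.mean(0).round(3),'y',q[:,1].min().round(3),q[:,1].max().round(3))
save('side10c',cv2.resize(im[160:300,260:350],None,fx=4,fy=4))
E
```

```text
time: 12.55
eef_pos: [0.5033, 0.0762, 0.3075]
tool_rot: [-3.141, 0.006, 0.217]
contact_force: [-1.3, -0.3, -3.2]
finger_gap: 0.0196
shift [0.012 0.001 0.397] turn 0.002 dist 0.06
grip 361 [0.4997 0.0849 0.316 ] [ 0.43  -0.301 -0.005] [0.546 0.093 0.355]
0.232 16 [0.5   0.102 0.239] y 0.08 0.12
0.244 30 [0.497 0.111 0.25 ] y 0.079 0.121
0.256 41 [0.495 0.114 0.262] y 0.079 0.122
0.268 76 [0.498 0.102 0.274] y 0.077 0.119
0.28 47 [0.498 0.101 0.285] y 0.081 0.109
0.304 13 [0.502 0.087 0.312] y 0.08 0.091
0.316 20 [0.501 0.087 0.321] y 0.081 0.092
0.328 17 [0.5   0.087 0.334] y 0.081 0.092
0.34 11 [0.502 0.087 0.343] y 0.083 0.092
```

View pics/side10c.png

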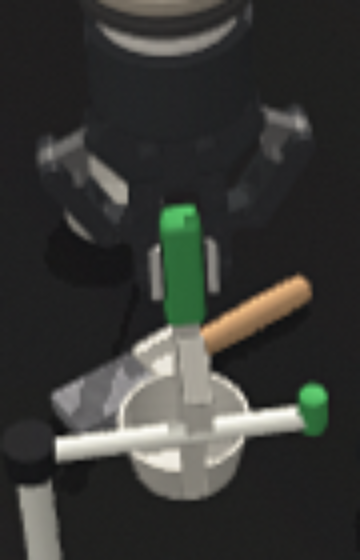

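Lip and handle straddle the bar (handle y≈0.080, bar about 0.096, lip about 0.117). I'll lower to just above seating, then feel for contact.

```bash
python3 -m jog '[0.01,0,0.06,0,-1, 0.01,0,0.15,0,-1, 0.01,0,0.24,0,-1, 0.01,0,0.32,0,-1, 0.01,0,0.36,0,-1, 0.01,0,0.36,0,-1]'
python3 -m jog '[0,0,0.01,0,-1, 0,0,0.02,0,-1, 0,0,0.02,0,-1]'
python3 -m jog '[0,0,0.01,0,-1, 0,0,0.02,0,-1, 0,0,0.02,0,-1]'
```

```text
time: 13.1
eef_pos: [0.506, 0.0776, 0.2561]
tool_rot: [-3.141, 0.001, 0.217]
contact_force: [-1.1, -0.6, -3.5]
finger_gap: 0.0195
time: 13.35
eef_pos: [0.5065, 0.0778, 0.2544]
tool_rot: [3.141, -0.001, 0.217]
contact_force: [-0.2, -0.6, -3.8]
finger_gap: 0.0193
time: 13.6
eef_pos: [0.5061, 0.0779, 0.2507]
tool_rot: [-3.141, 0.0, 0.217]
contact_force: [0.3, -0.4, -3.3]
finger_gap: 0.0193
```

```bash
python3 -m jog '[0,0,0.01,0,-1, 0,0,0.015,0,-1, 0,0,0.015,0,-1]'
python3 -m jog '[0,0,0.01,0,-1, 0,0,0.01,0,-1, 0,0,0.01,0,-1]'
python3 -m jog '[0,0,0.01,0,-1, 0,0,0.01,0,-1, 0,0,0.01,0,-1]'
```

```text
time: 13.85
eef_pos: [0.5066, 0.0776, 0.2491]
tool_rot: [3.141, -0.001, 0.217]
contact_force: [1.6, -1.5, 0.7]
finger_gap: 0.0198
time: 14.1
eef_pos: [0.5066, 0.0778, 0.2473]
tool_rot: [3.141, -0.001, 0.217]
contact_force: [2.1, -1.7, 1.5]
finger_gap: 0.0196
time: 14.35
eef_pos: [0.5067, 0.0779, 0.247]
tool_rot: [3.141, -0.003, 0.217]
contact_force: [-0.8, -2.4, 9.4]
finger_gap: 0.02
```

It is seated: contact began at TCP z≈0.249 and now presses 9 N at 0.247. I'll drop the grip force to 20 N, relieve the press slightly, then ease the ladle over along the arc (tool +y is ladle +x).

```bash
python3 -m jog '[0,0,-0.008,0,-1, 0,0,-0.008,0,-1, 0,0,-0.008,0,-1]' 20
python3 -m jog '[0,0.009,0.004,0,-1, 0,0.018,0.008,0,-1, 0,0.027,0.012,0,-1, 0,0.035,0.016,0,-1, 0,0.035,0.016,0,-1]'
python3 - <<'E'
from meas import *
s=env.get_state();print(s['eef_pos'],s['contact_force'],s['ft_torque'])
im,d=env.camera('side');save('side11',im);np.save('side11.npy',d);arm(im)
P=meas(im,d,270,345,190,330,.05)
for z in np.arange(.05,.32,.015):
    q=P[(P[:,2]>=z)&(P[:,2]<z+.015)]
    if len(q): print(z.round(3),len(q),q.mean(0).round(3),'y',q[:,1].min().round(3),q[:,1].max().round(3))
save('side11c',cv2.resize(im[180:320,260:350],None,fx=4,fy=4))
E
```

```text
time: 14.6
eef_pos: [0.5065, 0.0779, 0.2472]
tool_rot: [3.141, -0.001, 0.217]
contact_force: [0.3, -1.3, 4.3]
finger_gap: 0.0197
time: 15.02
eef_pos: [0.5074, 0.0734, 0.245]
tool_rot: [-3.14, -0.001, 0.217]
contact_force: [-0.7, -0.4, 8.1]
finger_gap: 0.0196
[0.50744443 0.07338918 0.2449968 ] [-0.65926057 -0.35530802  8.10429979] [ 0.37457181  0.10578828 -0.01763143]
cap [338.3 262.9] [0.4355 0.0918] r 0.1497 ang 188.72075982345942
grip 336 [0.5034 0.0832 0.2551] [ 0.43  -0.218 -0.004] [0.548 0.096 0.293]
0.05 167 [0.527 0.056 0.061] y 0.023 0.124
0.065 203 [0.524 0.059 0.073] y 0.019 0.126
0.08 245 [0.52  0.059 0.088] y 0.015 0.124
0.095 98 [0.528 0.092 0.1  ] y 0.047 0.126
0.11 48 [0.537 0.103 0.117] y 0.085 0.124
0.125 42 [0.542 0.105 0.132] y 0.086 0.125
0.14 28 [0.561 0.112 0.147] y 0.086 0.125
0.155 25 [0.559 0.11  0.163] y 0.083 0.124
0.17 30 [0.538 0.113 0.179] y 0.083 0.125
0.185 37 [0.517 0.121 0.191] y 0.115 0.124
0.2 142 [0.503 0.108 0.211] y 0.077 0.129
0.215 306 [0.506 0.102 0.219] y 0.079 0.118
0.245 24 [0.511 0.085 0.252] y 0.079 0.089
0.26 23 [0.507 0.085 0.267] y 0.079 0.09
0.275 13 [0.502 0.083 0.279] y 0.078 0.09
0.32 2 [0.46  0.073 0.332] y 0.072 0.074
```

View pics/side11c.png

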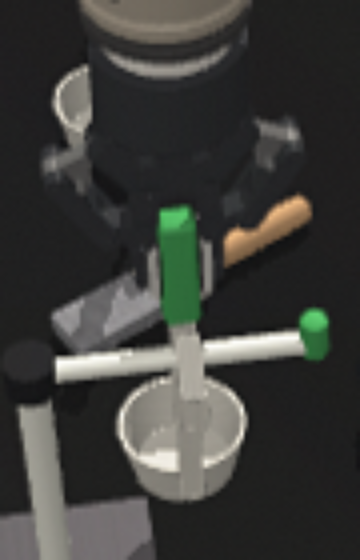

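```bash
cat >> meas.py <<'E'
def lean(im,d,u0,u1,v0,v1,zlo=.2,zhi=.34):
    C=cloud('side',d);h=cv2.cvtColor(im,cv2.COLOR_RGB2HSV)
    s=np.zeros((480,640),bool);s[v0:v1,u0:u1]=1
    g=s&(h[...,0]>50)&(h[...,0]<80)&(h[...,1]>120)&(h[...,2]>50)&(d>0)
    k,l,st,ce=cv2.connectedComponentsWithStats(g.astype(np.uint8))
    i=1+np.argmax(st[1:,4]);P=C[l==i]
    P=P[(P[:,2]>zlo)&(P[:,2]<zhi)&(P[:,1]>0)];zt=P[:,2].max();
    Q=P[(P[:,2]<zt-.012)]
    n=np.array([.213,-.977]);a=Q[:,:2]@n  # ladle-x horizontal coord
    for _ in range(3):
        c=np.polyfit(Q[:,2],a,1);r=a-np.polyval(c,Q[:,2]);k=abs(r)<.003;Q=Q[k];a=a[k]
    print('lean face deg',np.degrees(np.arctan(c[0])).round(2),'n',len(Q),'grip z',P[:,2].min().round(4),zt.round(4),'px',st[i][:4])
    # second measure: top/bottom grip silhouette in image column
E
python3 - <<'E'
from meas import *
for n in (9,10,11):
    im=cv2.imread(f'pics/side{n}.png')[:,:,::-1].copy();d=np.load(f'side{n}.npy')
    lean(im,d,280,325,140,300,.2,.5)
E
```

```text
lean face deg 0.27 n 229 grip z 0.4161 0.4836 px [299 152  11  36]
lean face deg 0.76 n 185 grip z 0.2864 0.3547 px [300 211  11  30]
lean face deg 4.32 n 163 grip z 0.2244 0.2932 px [299 231  11  30]
```

The lean estimator works (0.3–0.8° upright, 4.3° now). Seating nudged the arm about 1.4° off its stop, so I'll continue the lean with a few mm of extra shift toward the stop side, which pushes the bar back.

```bash
python3 -m jog '[0,0.012,0.003,0,-1, 0,0.024,0.008,0,-1, 0,0.036,0.013,0,-1, 0,0.048,0.018,0,-1, 0,0.048,0.018,0,-1]'
cat > chk.py <<'E'
import sys
from meas import *
n=sys.argv[1]
s=env.get_state();print(s['time'],s['eef_pos'],s['contact_force'],s['ft_torque'])
im,d=env.camera('side');save('side'+n,im);np.save(f'side{n}.npy',d);arm(im)
lean(im,d,270,330,190,330)
save(f'side{n}c',cv2.resize(im[180:320,260:350],None,fx=4,fy=4))
E
python3 chk.py 12
```

```text
time: 15.48
eef_pos: [0.5089, 0.0665, 0.242]
tool_rot: [-3.14, -0.001, 0.217]
contact_force: [1.3, 1.4, 4.7]
finger_gap: 0.0193
15.4833 [0.508933   0.06650672 0.24197336] [1.27820734 1.36956396 4.72139255] [ 0.45175332 -0.00448092  0.00659984]
cap [338.1 261.5] [0.436  0.0882] r 0.1499 ang 190.09704677472732
lean face deg 11.87 n 183 grip z 0.2246 0.3093 px [299 229  11  31]
```

The arm is back on its stop (190.1 by the same measure) and the lean is about 12°. Continuing.

```bash
python3 -m jog '[0,0.008,0.006,0,-1, 0,0.016,0.012,0,-1, 0,0.024,0.018,0,-1, 0,0.032,0.024,0,-1, 0,0.032,0.024,0,-1]'
python3 chk.py 13
```

```text
time: 15.95
eef_pos: [0.51, 0.0618, 0.2385]
tool_rot: [-3.14, -0.001, 0.217]
contact_force: [-0.4, 1.7, 6.4]
finger_gap: 0.0196
15.95 [0.50998456 0.06183304 0.23847915] [-0.41368817  1.65114185  6.38443396] [ 0.43885518  0.04986008 -0.01919597]
cap [338.1 261.5] [0.436  0.0882] r 0.1499 ang 190.09704677472732
lean face deg 14.47 n 181 grip z 0.2214 0.2871 px [299 229  11  32]
```

View pics/side13c.png

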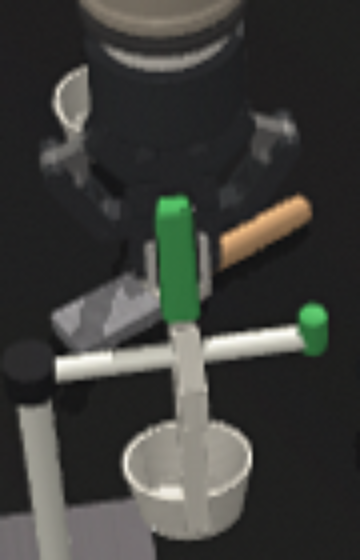

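```bash
python3 -m jog '[0,0.008,0.006,0,-1, 0,0.016,0.012,0,-1, 0,0.024,0.018,0,-1, 0,0.032,0.025,0,-1, 0,0.04,0.031,0,-1, 0,0.04,0.031,0,-1]'
python3 chk.py 14
```

```text
time: 16.5
eef_pos: [0.5111, 0.0563, 0.2335]
tool_rot: [-3.139, -0.001, 0.217]
contact_force: [0.6, 3.1, 4.6]
finger_gap: 0.0198
16.5 [0.51111926 0.05631165 0.23350246] [0.59051167 3.06230447 4.64581011] [ 0.69663204 -0.03507575 -0.10130949]
cap [338.1 261.5] [0.436  0.0882] r 0.1499 ang 190.09704677472732
lean face deg 21.85 n 184 grip z 0.2182 0.2828 px [298 228  12  33]
```

View pics/side14c.png

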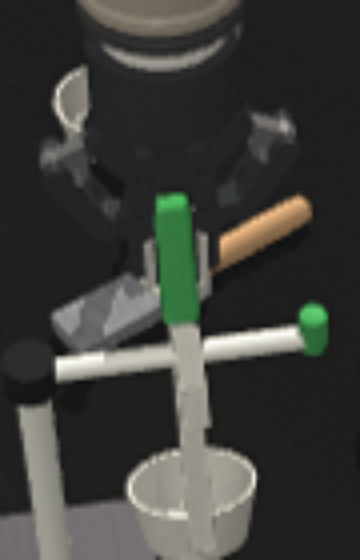

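```bash
cat >> meas.py <<'E'
def handle(im,d,u0,u1,v0,v1):
    C=cloud('side',d);h=cv2.cvtColor(im,cv2.COLOR_RGB2HSV);n=np.array([.213,-.977])
    out=[]
    for v in range(v0,v1,2):
        row=C[v,u0:u1];ok=(h[v,u0:u1,2]>80)&(h[v,u0:u1,1]<70)&(d[v,u0:u1]>0)
        if ok.sum()<1: continue
        q=row[ok];a=q[:,:2]@n;j=np.argmin(a) # nearest camera side
        m=a<np.median(a)+.02
        out.append((v,len(q),*np.median(q,0).round(4),np.median(a).round(4)))
    out=np.array(out);return out
E
python3 - <<'E'
from meas import *
im=cv2.imread('pics/side14.png')[:,:,::-1].copy();d=np.load('side14.npy')
save('s14h',cv2.resize(im[225:325,285:335],None,fx=6,fy=6,interpolation=cv2.INTER_NEAREST))
for u0,u1 in((305,310),):
    print(handle(im,d,u0,u1,262,322))
E
```

```text
[[ 2.620e+02  5.000e+00  5.009e-01  9.220e-02  2.276e-01  1.700e-02]
 [ 2.640e+02  5.000e+00  5.007e-01  9.610e-02  2.258e-01  1.280e-02]
 [ 2.660e+02  5.000e+00  5.007e-01  9.860e-02  2.224e-01  9.900e-03]
 [ 2.680e+02  5.000e+00  5.004e-01  1.031e-01  2.211e-01  6.300e-03]
 [ 2.700e+02  5.000e+00  5.002e-01  1.077e-01  2.204e-01  1.500e-03]
 [ 2.720e+02  5.000e+00  4.998e-01  1.123e-01  2.192e-01 -2.400e-03]
 [ 2.740e+02  5.000e+00  4.997e-01  1.148e-01  2.159e-01 -6.100e-03]
 [ 2.760e+02  5.000e+00  4.996e-01  1.182e-01  2.134e-01 -9.100e-03]
 [ 2.780e+02  5.000e+00  4.996e-01  1.215e-01  2.111e-01 -1.240e-02]
 [ 2.800e+02  5.000e+00  4.993e-01  1.231e-01  2.065e-01 -1.390e-02]
 [ 2.820e+02  5.000e+00  4.996e-01  1.240e-01  2.007e-01 -1.470e-02]
 [ 2.840e+02  5.000e+00  4.996e-01  1.264e-01  1.972e-01 -1.760e-02]
 [ 2.860e+02  5.000e+00  4.996e-01  1.284e-01  1.929e-01 -1.950e-02]
 [ 2.880e+02  5.000e+00  5.024e-01  1.039e-01  1.535e-01  6.000e-03]
 [ 2.900e+02  5.000e+00  5.030e-01  1.033e-01  1.458e-01  5.700e-03]
 [ 2.920e+02  5.000e+00  5.026e-01  1.063e-01  1.427e-01  3.100e-
[... 270 characters left out ...]
.900e-03]
 [ 3.020e+02  5.000e+00  5.026e-01  1.159e-01  1.185e-01 -6.500e-03]
 [ 3.040e+02  5.000e+00  5.027e-01  1.178e-01  1.137e-01 -8.500e-03]
 [ 3.060e+02  4.000e+00  5.064e-01  9.690e-02  7.660e-02  1.270e-02]
 [ 3.080e+02  5.000e+00  5.024e-01  1.194e-01  1.008e-01 -1.000e-02]
 [ 3.100e+02  5.000e+00  5.029e-01  1.228e-01  9.760e-02 -1.280e-02]
 [ 3.120e+02  5.000e+00  5.029e-01  1.251e-01  9.320e-02 -1.460e-02]
 [ 3.140e+02  5.000e+00  5.027e-01  1.250e-01  8.560e-02 -1.590e-02]
 [ 3.160e+02  5.000e+00  5.032e-01  1.268e-01  7.980e-02 -1.580e-02]
 [ 3.180e+02  5.000e+00  5.036e-01  1.252e-01  6.960e-02 -1.470e-02]
 [ 3.200e+02  5.000e+00  5.035e-01  1.274e-01  6.500e-02 -1.660e-02]]
```

View pics/s14h.png

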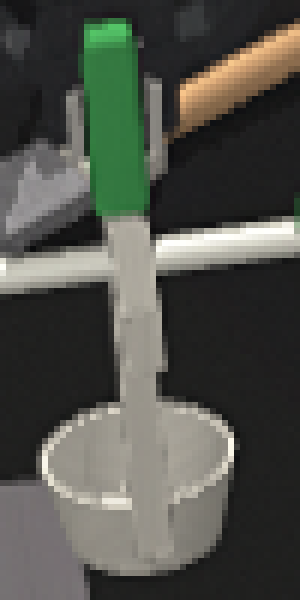

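```bash
cat >> meas.py <<'E'
def hfit(d,p0,p1,w=1):
    C=cloud('side',d);n=np.array([.213,-.977]);A=[]
    for v in range(p0[1],p1[1]+1):
        u=p0[0]+(p1[0]-p0[0])*(v-p0[1])/(p1[1]-p0[1])
        for k in range(-w,w+1):
            q=C[v,int(round(u))+k];A.append((q[2],q[:2]@n))
    A=np.array(A)
    for _ in range(6):
        # total least squares
        mu=A.mean(0);D=np.linalg.svd(A-mu)[2][0];r=abs((A-mu)@[-D[1],D[0]]);A=A[r<max(.002,1.5*np.median(r))]
    print('handle lean',np.degrees(np.arctan(D[1]/D[0])).round(2),len(A),'at z,a',mu.round(4),'zrange',A[:,0].min().round(3),A[:,0].max().round(3))
E
python3 - <<'E'
from meas import *
d=np.load('side14.npy')
hfit(d,(309,289),(311,314)); hfit(d,(309,289),(311,314),2)
hfit(d,(302,238),(306,260),1);hfit(d,(302,238),(306,260),3)
d=np.load('side9.npy')
im=cv2.imread('pics/side9.png'); 
hfit(d,(306,212),(307,236),1)
hfit(d,(304,162),(305,185),2)
E
```

```text
handle lean 22.58 61 at z,a [ 0.12   -0.0062] zrange 0.087 0.15
handle lean -35.81 19 at z,a [ 0.1796 -0.0492] zrange 0.06 1.045
handle lean 21.78 50 at z,a [0.2474 0.0393] zrange 0.22 0.269
handle lean 20.7 87 at z,a [0.2475 0.0395] zrange 0.225 0.267
handle lean -28.22 14 at z,a [0.3301 0.0285] zrange 0.298 0.379
handle lean -0.29 99 at z,a [0.4482 0.0388] zrange 0.419 0.474
```

The handle-grip chord gives 22.4°, the handle 22.6° and the grip face about 21.8°, so it is close to 23°. I'll ease about 0.7° further, relieve the down-press, then begin slow release.

```bash
python3 -m jog '[0,0.003,-0.002,0,-0.62, 0,0.004,-0.003,0,-0.6, 0,0.004,-0.003,0,-0.59, 0,0.004,-0.003,0,-0.58, 0,0.004,-0.003,0,-0.57, 0,0.004,-0.003,0,-0.57]' 20
python3 chk.py 15
python3 -c "
from meas import *
d=np.load('side15.npy')
hfit(d,(309,289),(311,314));hfit(d,(302,238),(306,260),1)"
```

```text
time: 17.05
eef_pos: [0.5111, 0.0561, 0.2336]
tool_rot: [-3.139, 0.0, 0.217]
contact_force: [1.2, 6.1, 2.2]
finger_gap: 0.0198
17.05 [0.51105271 0.05606803 0.23355553] [1.16999474 6.12114145 2.2204301 ] [ 1.24502287 -0.129471   -0.09705498]
cap [338.1 261.5] [0.436  0.0882] r 0.1499 ang 190.09704677472732
lean face deg 23.06 n 207 grip z 0.2184 0.2891 px [298 228  12  33]
handle lean 21.59 61 at z,a [ 0.12   -0.0061] zrange 0.088 0.15
handle lean 22.88 55 at z,a [0.2429 0.0382] zrange 0.22 0.268
```

```bash
python3 -m jog '[0,-0.003,0,0,-0.57, 0,-0.006,0,0,-0.57, 0,-0.006,0,0,-0.56, 0,-0.006,0,0,-0.55]' 20
python3 chk.py 16
python3 -c "
from meas import *
d=np.load('side16.npy')
hfit(d,(309,289),(311,314));hfit(d,(302,238),(306,260),1)"
```

```text
time: 17.43
eef_pos: [0.511, 0.0561, 0.2337]
tool_rot: [-3.14, -0.0, 0.217]
contact_force: [1.5, 4.4, 2.3]
finger_gap: 0.0196
17.4333 [0.51102729 0.05612235 0.23368591] [1.52452948 4.40627787 2.29700163] [ 1.10515643 -0.16760968 -0.13426542]
cap [338.1 261.5] [0.4361 0.0881] r 0.1498 ang 190.16197612343166
lean face deg 22.57 n 206 grip z 0.2207 0.2901 px [298 228  12  33]
handle lean -35.71 16 at z,a [ 0.1639 -0.0399] zrange 0.109 1.045
handle lean -41.7 10 at z,a [ 0.3025 -0.012 ] zrange 0.241 1.045
```

```bash
python3 -m jog '[0,-0.003,0,0,-0.55, 0,-0.007,0,0,-0.55, 0,-0.01,0,0,-0.55, 0,-0.01,0,0,-0.55]' 20
python3 -m jog '[0,0,0,0,-0.545, 0,0,0,0,-0.54, 0,0,0,0,-0.535, 0,0,0,0,-0.53, 0,0,0,0,-0.53]' 20
python3 chk.py 17
```

```text
time: 17.82
eef_pos: [0.511, 0.0564, 0.2338]
tool_rot: [3.14, -0.0, 0.217]
contact_force: [1.9, -0.3, 1.6]
finger_gap: 0.0194
time: 18.23
eef_pos: [0.5106, 0.0567, 0.2337]
tool_rot: [3.141, 0.0, 0.217]
contact_force: [2.2, -2.0, 1.8]
finger_gap: 0.0199
18.2333 [0.51064914 0.05666943 0.23372437] [ 2.16834049 -1.95902144  1.78380433] [-0.27519202 -0.30091946 -0.06369385]
cap [338.2 261.6] [0.4359 0.0883] r 0.15 ang 190.070090168304
lean face deg 20.57 n 190 grip z 0.2202 0.2839 px [299 228  11  33]
```

```bash
python3 -m jog '[0,0.003,0,0,-0.53, 0,0.006,0,0,-0.53, 0,0.006,0,0,-0.53]' 20
python3 -m jog '[0,0,0,0,-0.528, 0,0,0,0,-0.526, 0,0,0,0,-0.524, 0,0,0,0,-0.522, 0,0,0,0,-0.52, 0,0,0,0,-0.52]' 20
python3 chk.py 18
```

```text
time: 18.53
eef_pos: [0.5107, 0.0564, 0.2336]
tool_rot: [-3.141, 0.001, 0.217]
contact_force: [0.3, 1.6, -0.5]
finger_gap: 0.0197
time: 19.03
eef_pos: [0.5109, 0.056, 0.2339]
tool_rot: [-3.142, 0.0, 0.217]
contact_force: [-0.7, -0.4, 0.2]
finger_gap: 0.0206
19.0333 [0.51089349 0.05603805 0.23385729] [-0.6787737  -0.35273981  0.187142  ] [-0.00543359  0.02914194  0.0273158 ]
cap [338.2 261.6] [0.4359 0.0883] r 0.15 ang 190.070090168304
lean face deg 22.53 n 180 grip z 0.2195 0.2827 px [298 228  12  33]
```

Forces are now about zero with the gap at 20.6 mm, so it is essentially free at about 22.5°. I'll keep opening slowly.

```bash
python3 -m jog '[0,0,0,0,-0.515, 0,0,0,0,-0.51, 0,0,0,0,-0.505, 0,0,0,0,-0.5, 0,0,0,0,-0.49, 0,0,0,0,-0.48, 0,0,0,0,-0.47, 0,0,0,0,-0.46]' 20
python3 chk.py 19
python3 -m jog '[0,0,0,0,-0.44, 0,0,0,0,-0.42, 0,0,0,0,-0.4, 0,0,0,0,-0.37, 0,0,0,0,-0.34, 0,0,0,0,-0.3, 0,0,0,0,-0.25, 0,0,0,0,-0.2]' 20
python3 chk.py 20
```

```text
time: 19.75
eef_pos: [0.511, 0.0561, 0.2339]
tool_rot: [-3.142, -0.0, 0.217]
contact_force: [0.4, 0.2, -0.4]
finger_gap: 0.023
19.75 [0.51095807 0.05608484 0.23386357] [ 0.37904548  0.21124445 -0.36591742] [ 0.03284117 -0.00871254 -0.00816426]
cap [338.2 261.6] [0.4359 0.0883] r 0.15 ang 190.070090168304
lean face deg 23.56 n 200 grip z 0.2194 0.297 px [298 228  12  33]
time: 20.47
eef_pos: [0.511, 0.0561, 0.2339]
tool_rot: [-3.142, -0.0, 0.217]
contact_force: [-1.5, -0.6, -0.1]
finger_gap: 0.0339
20.4667 [0.51099052 0.05607625 0.23387039] [-1.47944807 -0.55370138 -0.14346608] [ 0.01151863 -0.00062706 -0.02495836]
cap [338.2 261.6] [0.4359 0.0883] r 0.15 ang 190.070090168304
lean face deg 21.92 n 182 grip z 0.2213 0.2849 px [298 228  12  33]
```

View pics/side20c.png

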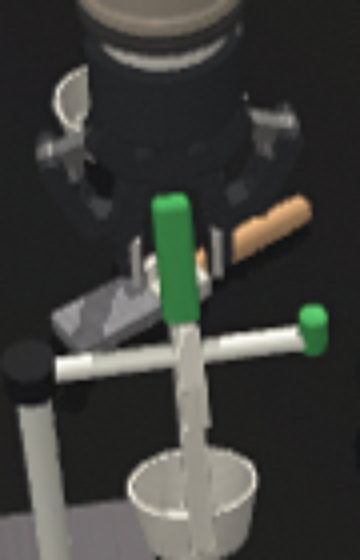

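The ladle hangs free and still (grip at crop 177,260, bowl at 192,490). I'll open a little more, rise straight up, and verify.

```bash
python3 -m jog '[0,0,0,0,0, 0,0,0,0,0.2, 0,0,0,0,0.2, 0,0,-0.05,0,0.2, 0,0,-0.15,0,0.2, 0,0,-0.3,0,0.2, 0,0,-0.5,0,0.2, 0,0,-0.6,0,0.2]'
python3 -m jog '[0,0,-0.2,0,0.2, 0,0.2,-0.4,0,0.2, 0,0.5,-0.6,0,0.2, 0,0.8,-0.6,0,0.2, 0,1,-0.6,0,0.2, 0,1,-0.6,0,0.2]'
python3 chk.py 21
python3 -m jog '[0,0,0,0,0.2, 0,0,0,0,0.2, 0,0,0,0,0.2, 0,0,0,0,0.2, 0,0,0,0,0.2, 0,0,0,0,0.2]'
python3 chk.py 22
python3 - <<'E'
from h import *
a=cv2.imread('pics/side20.png').astype(int);b=cv2.imread('pics/side21.png').astype(int);c=cv2.imread('pics/side22.png').astype(int)
s=np.s_[225:330,255:345]
for n,x,y in(('20-21',a,b),('21-22',b,c)): print(n,(abs(x[s]-y[s]).max(-1)>40).sum())
im,d=env.camera('top');save('top22',im)
E
```

```text
time: 21.18
eef_pos: [0.5117, 0.0561, 0.3277]
tool_rot: [3.141, -0.004, 0.217]
contact_force: [0.1, -0.1, -0.2]
finger_gap: 0.0515
time: 21.68
eef_pos: [0.5439, -0.0965, 0.414]
tool_rot: [3.139, -0.0, 0.211]
contact_force: [-0.0, -0.2, -0.1]
finger_gap: 0.0509
21.6833 [ 0.54391911 -0.09649324  0.41401296] [-0.02033201 -0.20492855 -0.0838574 ] [ 0.00568429 -0.00798268  0.0343838 ]
cap [338.2 261.6] [0.4359 0.0883] r 0.15 ang 190.070090168304
lean face deg 22.28 n 171 grip z 0.2206 0.2824 px [298 228  12  33]
time: 22.23
eef_pos: [0.5431, -0.0896, 0.414]
tool_rot: [3.142, -0.0, 0.218]
contact_force: [0.8, 0.6, 0.3]
finger_gap: 0.0514
22.2333 [ 0.54311261 -0.08960273  0.41404866] [0.82470838 0.58005746 0.28994532] [-0.01519565 -0.02466443 -0.03801037]
cap [338.2 261.6] [0.4359 0.0883] r 0.15 ang 190.070090168304
lean face deg 20.71 n 166 grip z 0.2198 0.2825 px [298 228  12  33]
20-21 154
21-22 2
```

View pics/side22.png

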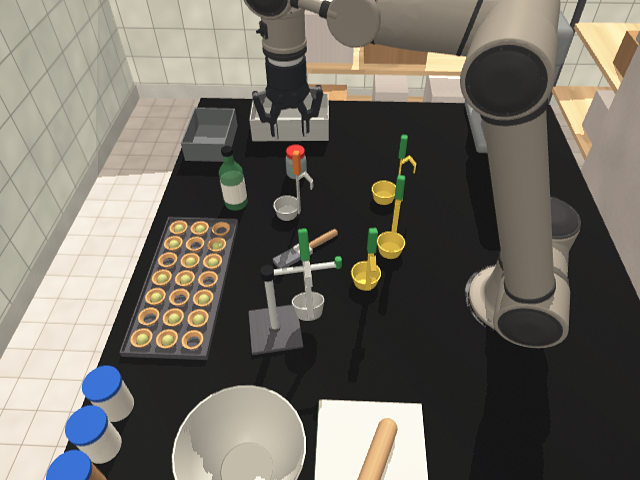

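View pics/top22.png

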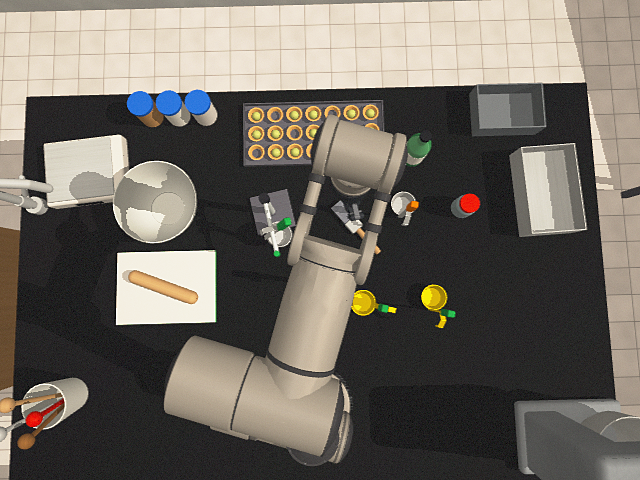

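The ladle hangs still at (304,260): only 2 pixels changed between frames taken half a second apart. The arm is out (cap at 338,262), the bystanders are in place, and the robot is clear. I'll hand it in.

```bash
python3 -c "
from bench import env
print(env.sign_off())"
```

```text
the job is handed in; nothing more can be done
None
```

The green-gripped ladle is hanging by its hook on the arm near the bar spot, with the arm swung out, and I handed the job in at about 22 s of the 69 s allowed. I pushed the arm to its stop, where the force rose to about 12 N and the cap stopped moving. I then hooked the ladle over the bar, eased it to a lean of about 22° and opened the fingers slowly.

**Last checks:**
- **Still:** two pictures half a second apart differed by only 2 pixels around the ladle. Forces were near zero at release.
- **Arm out:** the end cap is within 0.1 pixel of where it sat at the stop.
- **Surroundings:** the orange ladle and the other items I could see are where they were. The robot arm hid one yellow ladle in the last top view, but the side view shows it standing.

**Disagreed or went off plan:**
- **Arm nudged:** seating the hook pushed the arm about 1.4° off its stop. The leaning move pushed it back.
- **Arm angle:** the final cap angle reads about 190°, while the bar line measured 192°. I took this as calibration error, since the cap never moved past that point.
- **Lean:** estimates of the lean scattered between about 20.6° and 23.6°, also after release.

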